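Closing the brew bar: power off, tools into the drop-front foam cabinet

TASK

Close the brew bar for the night. First switch off all four rockers of the switch bank, then lower the door of the tool cabinet all the way and press every bar tool that is lying about fully home in its own foam pocket, and at last push the door up shut with the tools in it. Leave the cup and the glass where they are.

Things in the scene. Friction and masses are not known exactly. Their poses are not given: they have to be found in the camera images.
- gauge_grip (a point): Pressure gauge: a black disc head, 50 mm across, with a white dial (head centre 42 mm ahead of the point), on a black grip 18 mm wide with brass bands; 0.17 kg; 24 mm high all over, lying flat. The point is the middle of the grip, half-way up (12 mm above its underside), and the grip reaches from 18 mm ahead of it to 46 mm behind it; x points along the tool to its head, z up. 
- brush_grip (a point): Wooden brush: a cross head 50 mm wide and 28 mm long with dark bristles (from 36 to 64 mm ahead of the point) on a wooden grip 20 mm wide; 0.09 kg; 24 mm high all over, lying flat. The point is the middle of the grip, half-way up (12 mm above its underside), and the grip reaches from 18 mm ahead of it to 46 mm behind it; x points along the tool to its head, z up. 
- scoop_grip (a point): Coffee scoop: a round steel bowl 44 mm across (centre 41 mm ahead of the point) on a blue grip 24 mm wide; 0.11 kg; 24 mm high all over, lying flat. The point is the middle of the grip, half-way up (12 mm above its underside), and the grip reaches from 18 mm ahead of it to 46 mm behind it; x points along the tool to its head, z up. 
- meter_grip (a point): Coffee strength meter: a white case 42 mm wide with a small display (from 20 to 66 mm ahead of the point) on a grey grip 28 mm wide; 0.13 kg; 24 mm high all over, lying flat. The point is the middle of the grip, half-way up (12 mm above its underside), and the grip reaches from 18 mm ahead of it to 46 mm behind it; x points along the tool to its head, z up. 
- pocket_gauge (a point): Where the gauge's grip point lies when it is home in its foam pocket, on the inner side of the cabinet's door; the axes are the tool's when home: x to the head, which points to the hinge, z out of the foam (straight up while the door is down). From the hinge axis it is 82 mm out and 26 mm up (door down). Each tool fits its own pocket, this way round only.
- pocket_brush (a point): The same for the brush. The foam is black, 16 mm deep, on a yellow floor 12 mm under this point; pockets lie side by side 64 mm apart and leave 1.5 to 2 mm all round. A finger channel (22 mm before and behind the point) runs across all pockets down to the yellow floor, so the fingers can keep hold of the grip's sides to the end.
- pocket_scoop (a point): The same for the scoop. In the rear of each pocket, 26 to 40 mm behind the point, two soft foam lips bite 1 mm into the grip's sides: a tool laid in stays 6 to 10 mm high at its rear and must be pressed down with 5 to 10 N, in the fingers or by pushing on the rear of its grip, until its underside is on the floor. Home, it stands 8 mm proud of the foam.
- pocket_meter (a point): The same for the meter (pocket, finger channel and lips alike).
- door (a joint): Drop-front door of the plywood tool cabinet (290 mm wide, 152 mm high, 74 mm deep), hinged along its bottom edge: 0 shut and upright, 1.57 lowered flat towards the robot. The hinge is stiff (0.5 N m); empty, the door stays where it is left; loaded, it sinks open of itself from about half-way and takes about 10 N at the pull to raise. Upright it stays shut. The foam is on its inner side.
- door_pull (a point): Middle of the dark wooden pull on the door's top edge: a block 34 mm wide along the hinge line, 32 mm long, 22 mm thick, standing 28 mm clear of the cabinet's top when shut; lowered, its underside is 3 mm above the worktop. Its two sides can be pinched from above (fingers closing along the hinge line, this point's y) at every angle of the door.
- door_hinge (a point): Point on the hinge axis at the middle of the door, 3 mm above the worktop; y is the hinge axis. Its x axis points into the cabinet when the door is shut and up when it is lowered; its z axis points from the hinge to the pull, so the pull is at x 11 mm, z 166 mm from here.
- bank_far (a point): End farther from the robot of the row of four red rockers on the white switch bank (a fixed box 226 x 62 x 26 mm), 10 mm past the last rocker, on the row's middle line, at the height of a rocker's flat wing (29 mm above the worktop; the box's top is 3 mm lower). x points along the row, away from the robot.
- bank_near (a point): The same at the near end of the row, 210 mm from the far end.
- switch_1 (a joint): Rocker switch farthest from the robot, V-shaped, 24 mm wide, two wings of 21 mm, pivot 30 mm from bank_far: 0 on (far wing flat, near wing raised by up to 8 mm), 0.4 off (near wing pressed flat). It stays where it is left and gives way to about 2 N. A finger sliding along the row from the far to the near end, at the height of the flat wings or 1 mm over it, turns each off in passing.
- mug: Small white coffee cup on a plate behind the switch bank on the left: leave it alone.
- tumbler: Drinking glass, 76 mm wide and 86 mm high, behind the tools on the right: leave it alone.
- switch_2 (a joint): The second rocker from the far end, 80 mm from bank_far; same values and behaviour.
- switch_3 (a joint): The third rocker from the far end, 130 mm from bank_far; same values and behaviour.
- switch_4 (a joint): The fourth rocker from the far end, 180 mm from bank_far; same values and behaviour.

How it is judged:
By the outcome, as a careful person would: the job done as asked, in the order asked, and still so for the second after the job is handed in, with the robot touching nothing.
Of gauge, brush, scoop, meter only 3 to 4 are there at a start; the rules pass over those that are not, and their reading is None.
At some moment in a run one of gauge, brush, scoop, meter may be knocked a few centimetres aside while the robot is not near it.
Once in a run the grip may slacken for a moment while it holds something.
It also fails if it takes over 210 s, if anything falls off the work surface, if the arm or the gripper's body presses on something with over 40 N, if the wrist force passes 120 N, or if a joint passes its speed limit or range.

ROBOT

A 6-joint arm with a two-finger parallel gripper is mounted at the origin on a cart in front of the work surface, level with it; the furniture and walls round the work are solid. World frame = base frame: x ahead of the robot, y to its left, z up, the work surface at z = 0. Lengths are in m, angles in degrees, forces in N, time in s.
With the tool pointing down it reaches from about 0.4 to 0.825 m from the base axis. Payload 7 kg.
Tool frame: the origin (TCP) lies midway between the tips of the shut fingers; the grasp point (between the pads) lies 19 mm behind it; z points along the fingers, y is the line along which they close (so a half turn about z gives the same grasp; the last joint's range is limited). The gripper opens to 88 mm and grips with 3 to 60 N. Pads are 19 mm wide; open, the fingers measure 130 mm over their backs; the gripper's body (78 mm by 193 mm) begins 47 mm behind the grasp point.
Start: joints at [-48.466, 20.546, 0.682, 0, -70.136, -16.507], TCP at [0.286, -0.612, 0.227] pointing down, gripper open.
Joint ranges: [-176.03, 176.03], [-82.01, 121.73], [-58.28, 71.71], [-173.87, 95.51], [-174.79, -0.11], [-173.66, 173.66]. Speed limits (degrees/s): [136.94, 136.94, 172.46, 180, 180, 180].

INTERFACE

Orientations are given as a 3x3 rotation matrix whose columns are the frame's x, y, z axes.
In Python, from rig import robot gives the robot as it stands. Calls block until the motion is done:
- robot.goto(position, orientation): joint-space move of the TCP to a pose.
- robot.servo_line(position, ori=None, speed=0.15): straight line of the TCP; ori=None keeps the orientation; speed is the mean speed in m/s.
- robot.movej(angles): joint-space move.
- robot.move_gripper(opening): opening from 0.0 (shut) to 1.0 (fully open); the grip force is fixed at half the most; returns when the fingers have stopped.
- robot.dwell(seconds).
- robot.ik(position, orientation): joint angles nearest the present ones, or None.
- robot.grab_frame(name): name is "scene" or "side" or "wrist"; returns (picture, depth): 400x640x3 uint8, red, green, blue; 400x640 float32, m along the optical axis (not along the pixel's ray), 0 where there is no reading.
- robot.camera_info(name): a dict with "vfov" (degrees; the focal length in pixels is half the picture's height over the tangent of half this angle, whatever the lens; pixels are square), "cx", "cy" (the principal point, pixels), "view" (4x4, takes a point from world to camera coordinates); the wrist camera has in their place "T_tool_cam" (4x4, takes a point from camera to tool coordinates, whose origin is the TCP and whose axes are the flange's). Camera axes: x right, y down, z forward; pixel columns grow to the right and rows downward; lengths in m; the calibration is good to about 2 mm. A picture is of the moment at which its call begins: read the wrist's pose just before it. camera_info takes no time and is no camera call.
A pose or a line that the arm cannot do raises robot.Unreachable and nothing moves.
- robot.job_done(): hands the job in; it is judged then, once.
Readings, each from a call of its own:
- robot.read_t(): time.
- robot.read_qpos(): joint angles.
- robot.read_qvel(): joint speeds.
- robot.read_effort(): joint torques, N m.
- robot.read_position(): TCP position.
- robot.read_tcp_rot(): TCP orientation.
- robot.read_force(): force on the tool from outside, world axes, zero at the start.
- robot.read_ft_torque(): the same for the moment, N m.
- robot.read_grip_width(): opening from 0.0 (shut) to 1.0 (fully open).
- robot.read_finger_force(): force on a finger pad.
Only numpy, scipy, OpenCV 4.12 (cv2) and the standard library are available. Lean on these libraries where they do the work, as an engineer would, in place of code of your own. Each camera call takes 0.05 s, during which the arm holds its last target. There are 200 camera calls.

## Working session

There is one attempt and no reset: what is moved stays moved. The work goes in short steps, each a Python script; the robot and the scene stay as the last script left them, time stands still between calls to the robot, and variables do not carry over. Pictures are saved under pics/ and viewed, at most 14 in all, crops included, and the job is handed in when it is done.

```bash
mkdir -p pics; ls
cat > h.py <<'E'
import numpy as np, cv2
from rig import robot
def K(n):
    i=robot.camera_info(n); return 200/np.tan(np.radians(i['vfov'])/2), i['cx'], i['cy'], i
def pose(n):
    f,cx,cy,i=K(n)
    if 'view' in i: return np.linalg.inv(np.array(i['view']))
    T=np.eye(4); T[:3,:3]=robot.read_tcp_rot(); T[:3,3]=robot.read_position()
    return T@np.array(i['T_tool_cam'])
def snap(n,name=None):
    T=pose(n); im,d=robot.grab_frame(n)
    if name: cv2.imwrite('pics/'+name+'.png',im[:,:,::-1])
    return im,d,T
def ray(n,T,px,z):
    f,cx,cy,_=K(n); px=np.atleast_2d(np.asarray(px,float))
    v=np.c_[(px[:,0]-cx)/f,(px[:,1]-cy)/f,np.ones(len(px))]@T[:3,:3].T
    return T[:3,3]+v*((z-T[2,3])/v[:,2])[:,None]
def cloud(n,T,d):
    f,cx,cy,_=K(n); v,u=np.mgrid[:400,:640]
    return np.stack([(u-cx)/f*d,(v-cy)/f*d,d],-1)@T[:3,:3].T+T[:3,3]
def proj(n,T,P):
    f,cx,cy,_=K(n); P=(np.atleast_2d(P)-T[:3,3])@T[:3,:3]
    return np.c_[P[:,0]/P[:,2]*f+cx,P[:,1]/P[:,2]*f+cy]
def down(yaw):  # tool z down; y axis (closing) direction at angle yaw
    c,s=np.cos(yaw),np.sin(yaw); y=np.array([c,s,0]); z=np.array([0,0,-1.]); return np.c_[np.cross(y,z),y,z]
E
python3 - <<'E'
from h import *
for n in('scene','side','wrist'):
    im,d,T=snap(n,n+'0'); print(n,T.round(3).tolist(),K(n)[:3])
print(robot.read_tcp_rot().round(3).tolist(), robot.read_t())
E
```

```text
pics
scene [[-0.796, -0.446, 0.41, 0.059], [-0.606, 0.57, -0.555, 0.723], [0.014, -0.69, -0.724, 1.043], [0.0, 0.0, 0.0, 1.0]] (np.float64(517.9299001079279), 310.7863829913777, 198.14854420646594)
side [[-1.0, -0.01, 0.018, 0.547], [-0.021, 0.645, -0.764, 1.119], [-0.004, -0.764, -0.645, 1.058], [0.0, 0.0, 0.0, 1.0]] (np.float64(518.1307058264107), 328.4114919893112, 204.1767182317891)
wrist [[-0.424, 0.869, 0.257, 0.215], [0.906, 0.406, 0.122, -0.645], [0.001, 0.284, -0.959, 0.385], [0.0, 0.0, 0.0, 1.0]] (np.float64(292.4385778076437), 317.3070708415268, 202.72138162704414)
[[-0.906, -0.423, -0.001], [-0.423, 0.906, 0.001], [0.0, 0.001, -1.0]] 0.15
```

View pics/scene0.png

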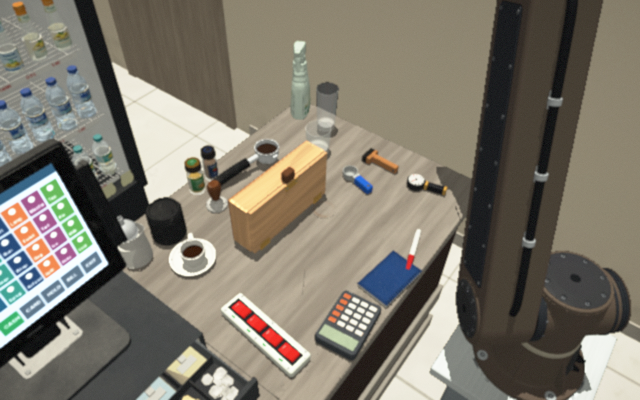

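View pics/side0.png

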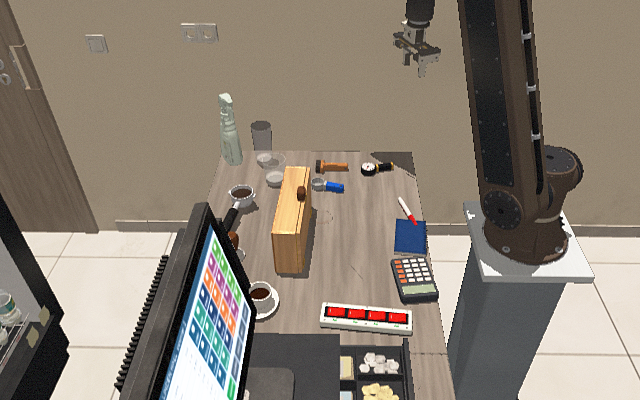

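The scene view shows scoop (360,180), brush (380,160) and gauge (425,184) on the table, with no meter. The cabinet's pull is at (288,174), the red rockers run (238,307) to (292,354), and the glass is at (320,128). Measuring these by depth and colour.

Run:
```python
from h import *
for n in('scene','side'):
    im,d,T=snap(n); P=cloud(n,T,d); hsv=cv2.cvtColor(im,cv2.COLOR_RGB2HSV); H,S,V=[hsv[...,k].astype(int) for k in range(3)]
    z=P[...,2]; inb=(d>0)&(P[...,0]>.3)&(P[...,0]<.95)&(abs(P[...,1])<.6)
    red=((H<6)|(H>174))&(S>180)&(V>120)&inb&(z>.01)&(z<.06)
    c,l,st,ce=cv2.connectedComponentsWithStats(red.astype(np.uint8))
    for k in range(1,c):
        if st[k,4]>60: print(n,'red',st[k],ray(n,T,ce[k],.031).round(4), np.median(z[l==k]).round(4))
    top=inb&(z>.14)&(z<.165)&(H>8)&(H<28)&(S>60)&(P[...,0]>.45)
    c,l,st,ce=cv2.connectedComponentsWithStats(top.astype(np.uint8)); k=1+np.argmax(st[1:,4])
    pts=np.argwhere(l==k)[:,::-1]; print('ztop',np.median(z[l==k])); w=ray(n,T,pts,.152 if 1 else 0)
    r=cv2.minAreaRect((w[:,:2]*1000).astype(np.float32)); print('top',r, cv2.boxPoints(r).round(1).tolist())
    hi=inb&(z>.163)&(z<.2)&(P[...,0]>.45)&(P[...,0]<.75)&(abs(P[...,1])<.4)
    c,l,st,ce=cv2.connectedComponentsWithStats(hi.astype(np.uint8))
    for k in range(1,c):
        if st[k,4]>30: print('hi',st[k],np.median(P[l==k],0).round(4),P[l==k].min(0).round(3),P[l==k].max(0).round(3))
    lo=inb&(z>.008)&(z<.04)&(P[...,1]<0)
    c,l,st,ce=cv2.connectedComponentsWithStats(lo.astype(np.uint8))
    for k in range(1,c):
        if st[k,4]>60:
            q=P[l==k]; print('lo',st[k],q.mean(0).round(3),q.min(0).round(3),q.max(0).round(3))
print([p.round(3).tolist() for p in (robot.read_position(),)],robot.read_t())
```

```text
scene red [232 301  19  17 176] [[0.5466 0.316  0.031 ]] 0.0286
scene red [247 314  20  18 183] [[0.4973 0.3208 0.031 ]] 0.0287
scene red [262 328  21  19 194] [[0.4472 0.3261 0.031 ]] 0.029
scene red [278 342  22  20 214] [[0.3983 0.3307 0.031 ]] 0.0289
ztop 0.14970834097754004
top ((668.2095947265625, 26.95220947265625), (293.9924011230469, 83.68763732910156), 87.4150161743164) [[619.7999877929688, -118.0], [703.4000244140625, -121.80000305175781], [716.5999755859375, 171.89999389648438], [633.0, 175.6999969482422]]
hi [281 167  14  14 139] [0.6443 0.0289 0.1779] [0.636 0.008 0.163] [0.659 0.043 0.184]
lo [290 100  20  19 167] [ 0.898 -0.342  0.025] [ 0.88  -0.401  0.009] [ 0.939 -0.32   0.04 ]
lo [362 148  36  25 333] [ 0.577 -0.31   0.019] [ 0.515 -0.343  0.008] [ 0.627 -0.286  0.028]
lo [234 156  43  19 178] [ 0.842 -0.064  0.031] [ 0.811 -0.133  0.011] [ 0.868 -0.     0.04 ]
lo [343 166  30  27 306] [ 0.581 -0.205  0.018] [ 0.529 -0.24   0.008] [ 0.64  -0.182  0.026]
lo [406 174  41  21 390] [ 0.422 -0.301  0.02 ] [ 0.36  -0.331  0.008] [ 0.472 -0.273  0.03 ]
lo [297 185  28  3
[... 755 characters left out ...]
0.042 0.187]
lo [223 152  20  14 146] [ 0.909 -0.337  0.024] [ 0.881 -0.362  0.008] [ 0.949 -0.321  0.04 ]
lo [316 160  32  12 251] [ 0.577 -0.311  0.02 ] [ 0.517 -0.351  0.008] [ 0.624 -0.288  0.032]
lo [361 162  33  14 271] [ 0.422 -0.302  0.02 ] [ 0.36  -0.329  0.008] [ 0.471 -0.27   0.032]
lo [264 174  20  11 136] [ 0.758 -0.225  0.025] [ 0.728 -0.244  0.008] [ 0.791 -0.215  0.04 ]
lo [311 178  33  15 267] [ 0.585 -0.206  0.019] [ 0.531 -0.247  0.008] [ 0.636 -0.181  0.03 ]
lo [395 197  27  35 386] [ 0.339 -0.045  0.013] [ 0.3   -0.154  0.008] [ 0.378 -0.     0.022]
lo [238 198  16  10  63] [ 0.832 -0.095  0.029] [ 0.811 -0.12   0.016] [ 0.852 -0.073  0.04 ]
[[0.285, -0.611, 0.226]] 0.25
```

Run:
```python
from h import *
d=np.array([.9952,-.0975,0]); mid=np.array([.4735,.322,0]); Z=np.array([0,0,1.])
far=mid+.108*d; near=mid-.106*d
yaw=np.arctan2(d[0],-d[1])  # perpendicular
cands=[down(yaw),down(yaw+np.pi)]
robot.servo_line(robot.read_position()+.1*Z,speed=.2); robot.move_gripper(0)
def cost(R):
    q=robot.ik(far+.2*Z,R); return 1e9 if q is None else abs(np.array(q)-robot.read_qpos()).max()
R=min(cands,key=cost); print(cost(R))
robot.goto(far+.2*Z,R); robot.servo_line(far+.04*Z,R,speed=.15); robot.servo_line(far+.0297*Z,R,speed=.03)
print(robot.read_force().round(1),robot.read_position().round(4))
for k in range(1,8):
    p=far+(near-far)*k/7; robot.servo_line(p+.0297*Z,R,speed=.06); print(robot.read_force().round(1),robot.read_position().round(4))
robot.servo_line(near+.15*Z,R,speed=.15)
im,dd,T=snap('scene'); cv2.imwrite('pics/sw.png',cv2.resize(im[280:390,200:330,::-1],None,fx=4,fy=4)); print(robot.read_t())
im,dd,T=snap('side'); cv2.imwrite('pics/sws.png',im[:,:,::-1])
```

```text
93.5721052106351
[-0.2  0.4 -0.8] [0.5809 0.3114 0.0295]
[-2.   2.   8.8] [0.5503 0.3153 0.0308]
[-0.4  0.1  0.5] [0.5194 0.3172 0.0294]
[-1.1  0.9  2.5] [0.4891 0.3204 0.0296]
[-0.3 -0.5  5.5] [0.459  0.3235 0.03  ]
[-2.7 -0.6  3.9] [0.4282 0.3262 0.0294]
[-2.8  2.1  7.9] [0.3981 0.3301 0.0302]
[-0.3  0.2 -0.8] [0.3677 0.3324 0.0296]
13.05
```

View pics/sw.png

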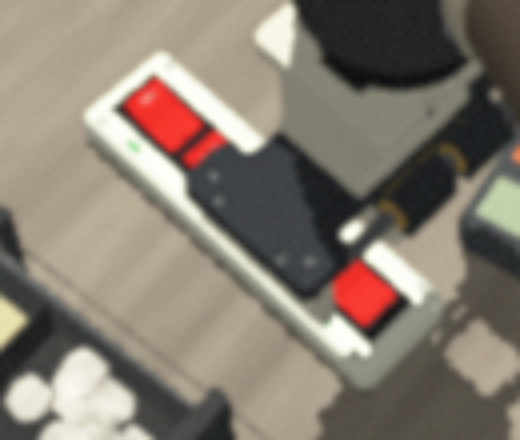

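```bash
cat >> h.py <<'E'
Z=np.array([0,0,1.])
def best(p,yaw):
    q0=robot.read_qpos(); o=[]
    for R in (down(yaw),down(yaw+np.pi)):
        q=robot.ik(p,R)
        if q is not None: o.append((abs(np.array(q)-q0).max(),R))
    return min(o,key=lambda t:t[0])[1]
hy=np.array([.0465,.9989,0]); hx=np.array([.9989,-.0465,0])
def pull(H,th): return H+.011*(np.cos(th)*hx+np.sin(th)*Z)+.166*(-np.sin(th)*hx+np.cos(th)*Z)
E
python3 - <<'E'
from h import *
H=np.array([.6360,.0295,.003]); yaw=np.arctan2(hy[1],hy[0])
robot.servo_line(robot.read_position()+.16*Z,speed=.25)
im,d,T=snap('scene'); P=cloud('scene',T,d)
dd=np.array([.9952,-.0975]); far=np.array([.4735,.322])+.105*dd
s=(P[...,:2]-far)@-dd; t=(P[...,:2]-far)@np.array([.0975,.9952]); m=(abs(t)<.008)&(d>0)
for a in range(10,205,10):
    q=P[...,2][m&(s>a/1000)&(s<=a/1000+.01)]; print(a,(q.mean()*1000).round(1) if len(q) else None,end='; ')
p=pull(H,0); up=np.array([p[0],p[1],.30]); R=best(up,yaw)
robot.move_gripper(1); robot.goto(up,R)
robot.servo_line(p-.008*Z,R,speed=.1); robot.move_gripper(0); print(robot.read_grip_width()*88,robot.read_finger_force(),robot.read_force().round(1))
for th in np.linspace(0,1.571,17)[1:]:
    robot.servo_line(pull(H,th)-.008*Z,R,speed=.08)
print(robot.read_grip_width()*88,robot.read_force().round(1),robot.read_position().round(4),robot.read_t())
robot.move_gripper(1); p=robot.read_position(); robot.servo_line(p+.05*Z,speed=.15)
robot.goto(np.array([.46,-.02,.42]),R); snap('wrist','door'); print(robot.read_t())
E
```

```text
10 31.3; 20 28.4; 30 27.3; 40 25.7; 50 28.6; 60 32.3; 70 28.4; 80 27.5; 90 26.7; 100 28.2; 110 31.7; 120 29.2; 130 27.1; 140 27.1; 150 28.4; 160 285.5; 170 413.1; 180 483.1; 190 522.3; 200 500.8; 33.72712550796955 29.993028938770294 [  1.1 -31.5  -0.8]
34.19589872125305 [  2.8 -39.1  -5.9] [0.4627 0.0293 0.0034] 24.9417
27.875
```

View pics/door.png

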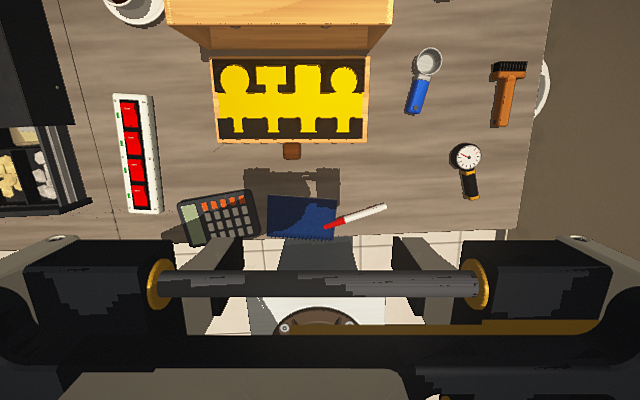

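The door is down and its pull is at (291,151). The empty yellow pockets from left to right are round (235), T (270), rectangle (308) and round (345). Loose tools are the scoop (420,80), brush (507,93) and gauge (467,170). Taking a close look at the pockets.

Run:
```python
from h import *
yaw=np.arctan2(hy[1],hy[0]); p=np.array([.515,.03,.18]); R=best(p,yaw); robot.goto(p,R)
im,d,T=snap('wrist','pock'); P=cloud('wrist',T,d); print(robot.read_tcp_rot().round(3).tolist())
hsv=cv2.cvtColor(im,cv2.COLOR_RGB2HSV); H,S,V=[hsv[...,k].astype(int) for k in range(3)]
yel=((H>20)&(H<34)&(S>150)&(V>120)).astype(np.uint8); np.save('yel.npy',yel); np.save('T.npy',T)
y,x=np.nonzero(yel); print(x.min(),x.max(),y.min(),y.max()); print('z yel',np.median(P[...,2][yel>0]))
for r in range(y.min(),y.max()+1,4):
    e=np.flatnonzero(np.diff(np.r_[0,yel[r],0])); print(r,e.tolist())
```

```text
[[0.999, -0.046, 0.002], [-0.046, -0.999, 0.001], [0.002, -0.001, -1.0]]
149 486 83 296
z yel 0.017571060903377206
83 [224, 232, 334, 371]
87 [213, 240, 264, 266, 267, 288, 291, 293, 298, 316, 330, 371, 372, 374, 410, 419]
91 [208, 245, 264, 316, 330, 373, 402, 423, 425, 428]
95 [206, 247, 264, 314, 315, 316, 330, 373, 399, 428, 429, 432]
99 [204, 250, 264, 314, 315, 316, 330, 373, 396, 430, 431, 434]
103 [204, 251, 264, 316, 330, 373, 395, 435]
107 [203, 252, 264, 315, 330, 373, 393, 433, 434, 435]
111 [204, 252, 265, 315, 330, 373, 393, 435]
115 [205, 252, 265, 315, 330, 371, 372, 373, 393, 434]
119 [206, 251, 280, 301, 330, 371, 372, 373, 394, 432]
123 [208, 250, 280, 301, 330, 371, 372, 373, 396, 430]
127 [212, 247, 280, 301, 330, 371, 398, 428]
131 [200, 248, 251, 252, 259, 275, 278, 307, 321, 371, 384, 435, 437, 438, 440, 443]
135 [200, 442]
139 [200, 442]
143 [201, 441]
147 [201, 441]
151 [202, 440]
155 [202, 440]
159 [202, 439]
163 [203, 439]
167 [203, 438]
171 [226, 242, 282, 302, 336, 364, 398, 419]
175 [225, 240, 283, 300, 338, 360, 361, 362, 399, 416, 417, 419]
179 [226, 240, 283, 300, 338, 362, 399, 416, 417, 418]
183 [227, 240, 283, 300, 339, 362, 399, 418]
187 [227, 240, 284, 300, 339, 362, 399, 418]
191 [227, 242, 283, 301, 337, 363, 397, 417]
195 []
199 []
203 []
207 []
211 []
215 []
219 []
223 []
227 []
231 []
235 []
239 []
243 []
247 []
251 []
255 []
259 []
263 []
267 []
271 []
275 []
279 [149, 151]
283 [149, 151]
287 [485, 487]
291 [486, 487]
295 []
```

View pics/pock.png

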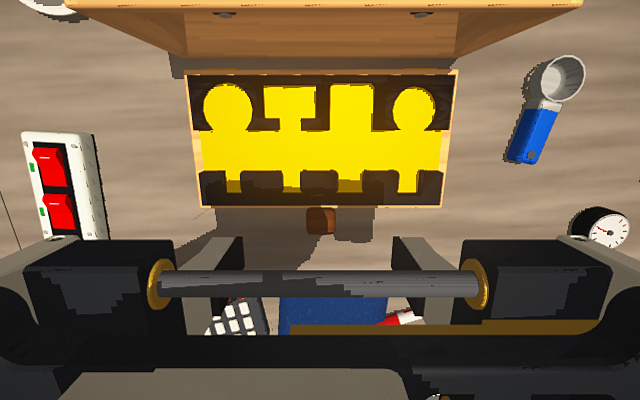

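Run:
```python
from h import *
T=np.load('T.npy'); yel=np.load('yel.npy'); cx=K('wrist')[1]; print(T[:3,3].round(4))
def edge(u,v,z): return ray('wrist',T,[u-.5,v],z)[0]
# lateral: (row, left, right)
names=['gauge','brush','meter','scoop']
for lab,rows in (('head',(103,107,111)),('rear',(183,187))):
  for k in range(4):
    o=[]
    for r in rows:
        e=np.flatnonzero(np.diff(np.r_[0,cv2.morphologyEx(yel,cv2.MORPH_CLOSE,np.ones((3,5)))[r],0])).reshape(-1,2); e=e[(e[:,1]-e[:,0])>8]
        l,rr=e[k]; zl=.017 if l<cx else .033; zr=.033 if rr<cx else .017
        a,b=edge(l,r,zl),edge(rr,r,zr); o.append(np.r_[(a+b)[:2]/2, np.linalg.norm((a-b)[:2])])
    print(lab,names[k],np.mean(o,0).round(4))
# channel edges at gap columns (foam present between pockets)
for u in (257,322,383):
    c=yel[:200,u]; ch=np.flatnonzero(np.diff(np.r_[0,c[118:200],0]))+118
    print(u,ch, [edge(u,ch[0]-.5,.033).round(4).tolist(), edge(u,ch[-1]-.5,.017).round(4).tolist()])
for u in (218,262,322,383,430):
    c=yel[:200,u]; ch=np.flatnonzero(np.diff(np.r_[0,c[118:200],0]))+118; print(u,ch)
```

```text
[0.5917 0.0257 0.3398]
head gauge [0.6053 0.1182 0.0538]
head brush [0.6025 0.0546 0.0537]
head meter [ 0.5996 -0.0097  0.0458]
head scoop [ 0.5967 -0.0739  0.0473]
rear gauge [0.5237 0.1221 0.0194]
rear brush [0.5208 0.058  0.02  ]
rear meter [ 0.5178 -0.0073  0.0274]
rear scoop [ 0.5149 -0.0711  0.0263]
257 [130 131 132 171] [[0.5819, 0.0882, 0.033], [0.5372, 0.0961, 0.017]]
322 [131 171] [[0.578, 0.0221, 0.033], [0.5339, 0.0237, 0.017]]
383 [130 131 132 171] [[0.5761, -0.04, 0.033], [0.5309, -0.0442, 0.017]]
218 [118 171]
262 [131 171]
322 [131 171]
383 [130 131 132 171]
430 [118 123 131 170]
```

```bash
cat >> h.py <<'E'
C=np.array([.5561,.0243,.029]); H=np.array([.638,.0205,.003])
POCK={k:C+s*hy for k,s in dict(gauge=.096,brush=.032,meter=-.032,scoop=-.096).items()}
FR=dict(gauge=.067,brush=.064,scoop=.063)
def Rh(head): # gripper orientation for head direction (xy): tool x = -head
    x=-np.array([head[0],head[1],0])/np.hypot(head[0],head[1]); z=-Z; return np.c_[x,np.cross(z,x),z]
def find(name,est,zmin=.017,zt=.024,pic=None,box=.11):
    im,d,T=snap('wrist',pic); P=cloud('wrist',T,d)
    m=(d>0)&(P[...,2]>zmin)&(P[...,2]<zt+.014)&(np.hypot(P[...,0]-est[0],P[...,1]-est[1])<box)
    c,l,st,ce=cv2.connectedComponentsWithStats(cv2.morphologyEx(m.astype(np.uint8),cv2.MORPH_OPEN,np.ones((3,3)))); k=1+np.argmax(st[1:,4])
    v,u=np.nonzero(l==k); w=ray('wrist',T,np.c_[u,v],zt)[:,:2]
    vx=cv2.fitLine(w.astype(np.float32),cv2.DIST_L2,0,.001,.001).ravel(); ax=vx[:2].astype(float)
    for it in range(3):
        n=np.array([-ax[1],ax[0]]); s=w@ax; t=w@n
        if it==0 and np.ptp(t[s<s.min()+.03])>np.ptp(t[s>s.max()-.03]): ax=-ax; n=-n; s=-s; t=-t
        b=np.arange(s.min()+.004,s.min()+.052,.004); 
        cen=[(t[(s>=q)&(s<q+.004)].min()+t[(s>=q)&(s<q+.004)].max())/2 for q in b]
        g=np.polyfit(b+.002,cen,1); ax=ax+g[0]*n; ax/=np.linalg.norm(ax)
    n=np.array([-ax[1],ax[0]]); s=w@ax; t=w@n; a,e=s.min(),s.max()
    gr=t[(s<a+.05)&(s>a+.01)]; cen=(gr.min()+gr.max())/2
    sp=(a+.046+e-FR[name])/2
    print(name,'len',(e-a).round(4),'grip w',np.ptp(gr).round(4),'rear/front est',(a+.046-sp).round(4),'pt',(sp*ax+cen*n).round(4),'ang',np.degrees(np.arctan2(ax[1],ax[0])).round(1),'npx',len(w))
    return sp*ax+cen*n, ax
E
python3 - <<'E'
from h import *
robot.servo_line(robot.read_position()+.12*Z,speed=.2)
est=np.array([.58,-.20]); R=Rh((1,0)); robot.move_gripper(1)
robot.goto(np.r_[est,.26],R); p,a=find('scoop',est,pic='s1')
robot.goto(np.r_[p,.14],Rh(a)); p,a=find('scoop',p,pic='s2'); print(robot.read_t())
E
```

```text
scoop len 0.0686 grip w 0.0238 rear/front est 0.0202 pt [ 0.5569 -0.2045] ang -14.9 npx 874
scoop len 0.0725 grip w 0.023 rear/front est 0.0183 pt [ 0.559  -0.2047] ang -14.9 npx 1589
32.7917
```

View pics/s2.png

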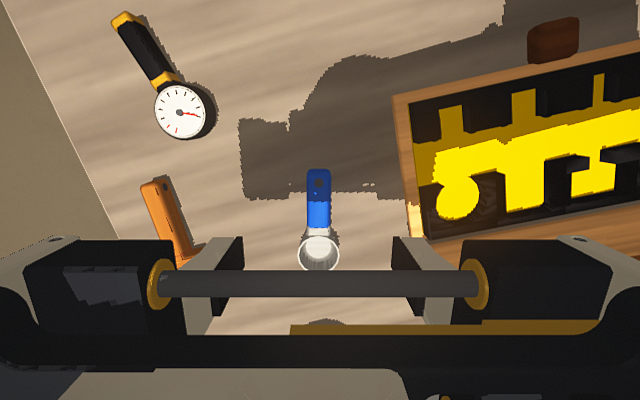

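The picture shows the scoop under the gripper, its grip spanning rows 168 to 228 and its bowl at (320,250). The depth mask lost the bowl, so I'm locating the scoop from its clean rear end.

```bash
cat >> h.py <<'E'
def pick(p,ax,zt=.004):
    R=Rh(ax); robot.goto(np.r_[p,.09],R); robot.servo_line(np.r_[p,zt],R,speed=.12); robot.move_gripper(0)
    print('picked w',robot.read_grip_width()*88,'F',robot.read_finger_force().round(1),robot.read_force().round(1),robot.read_position().round(4))
    robot.servo_line(np.r_[p,.11],R,speed=.12); print('lift w',robot.read_grip_width()*88,robot.read_finger_force().round(1))
def lower(xy,R,z0,z1,f0,lim):
    z=z0
    while z>z1:
        z-=.001; robot.servo_line(np.r_[xy,z],R,speed=.03); f=robot.read_force()-f0
        if f[2]>lim: return z,f
    return z,f
def place(name,zoff=.004,dxy=(0,0)):
    R=Rh(hx); g=POCK[name]; base=g[:2]+dxy[0]*hx[:2]+dxy[1]*hy[:2]
    robot.goto(np.r_[base,.12],R); robot.servo_line(np.r_[base,.033+zoff+.004],R,speed=.12); robot.dwell(.3); f0=robot.read_force()
    for s,t in [(0,0),(1,0),(-1,0),(0,1),(0,-1),(2,0),(-2,0),(1,1),(-1,1),(1,-1),(-1,-1),(3,0),(-3,0),(2,1),(-2,1),(2,-1),(-2,-1)]:
        xy=base+.0012*(s*hx[:2]+t*hy[:2])
        robot.servo_line(np.r_[xy,.033+zoff+.002],R,speed=.05)
        z,f=lower(xy,R,.033+zoff+.002,.017+zoff+.010,f0,7)
        print((s,t),'z',round(z-zoff,4),f.round(1))
        if z<.017+zoff+.0105: break
    else: return False
    z,f=lower(xy,R,z,.017+zoff-.0005,f0,22)
    print('final z-floor',round(z-zoff-.017,4),f.round(1),robot.read_position().round(4),'w',robot.read_grip_width()*88)
    return True
E
python3 - <<'E'
from h import *
ax=np.array([np.cos(np.radians(-14.9)),np.sin(np.radians(-14.9))])
p=np.array([.559,-.2047])+.0187*ax
pick(p,ax); print(place('scoop'),robot.read_t())
E
```

```text
Traceback (most recent call last):
  File "h.py", line 59, in pick
    print('picked w',robot.read_grip_width()*88,'F',robot.read_finger_force().round(1),robot.read_force().round(1),robot.read_position().round(4))
                                                    ^^^^^^^^^^^^^^^^^^^^^^^^^^^^^^^
AttributeError: 'float' object has no attribute 'round'
```

```bash
sed -i 's/robot.read_finger_force().round(1)/round(robot.read_finger_force(),1)/g' h.py
python3 - <<'E'
from h import *
print(robot.read_grip_width()*88,robot.read_finger_force(),robot.read_force().round(1),robot.read_position().round(4))
p=robot.read_position(); robot.servo_line(p+.106*Z,speed=.12)
print(robot.read_grip_width()*88); print(place('scoop'),robot.read_t())
E
```

```text
23.65687468660353 29.9979105591774 [ 0.5  0.2 -0.5] [ 0.577  -0.2095  0.0039]
23.812099693442086
(0, 0) z 0.027 [-1.8  0.5 -0.3]
final z-floor -0.001 [-5.2  2.8 13. ] [ 0.5514 -0.0716  0.0208] w 23.67710186766312
True 42.775
```

```bash
cat >> h.py <<'E'
def release(name,w=.55):
    robot.move_gripper(w); p=robot.read_position(); robot.servo_line(np.r_[p[:2],.09],speed=.15)
def press(name):
    robot.move_gripper(0); R=Rh(hx); q=POCK[name][:2]-.034*hx[:2]
    robot.servo_line(np.r_[q,.07],R,speed=.15); robot.servo_line(np.r_[q,.054],R,speed=.1); robot.dwell(.2); f0=robot.read_force()
    z,f=lower(q,R,.054,.0395,f0,16); print('press z',round(z,4),f.round(1),robot.read_position().round(4)); robot.servo_line(np.r_[q,.14],R,speed=.2)
E
python3 - <<'E'
from h import *
release('scoop'); press('scoop'); robot.move_gripper(1)
est=np.array([.575,-.31]); robot.servo_line(np.r_[robot.read_position()[:2],.2],speed=.25)
robot.goto(np.r_[est,.2],Rh((1,-.1))); p,a=find('brush',est,zmin=.019,pic='b1'); print(robot.read_t())
E
```

```text
press z 0.039 [-7.4  1.8 23.8] [ 0.5179 -0.0701  0.041 ]
brush len 0.1094 grip w 0.0202 rear/front est 0.0003 pt [ 0.5466 -0.3634] ang -2.9 npx 2123
53.175
```

View pics/b1.png

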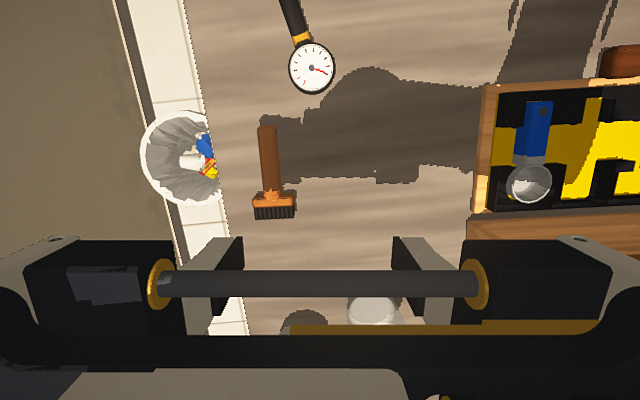

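The scoop is home, 24 mm above the floor by touch. The brush was knocked towards the table edge: its grip is at (270,160) and its head at (273,205). The fit is clean (length 109.4 mm), so I'm grasping it.

Run:
```python
from h import *
ax=np.array([np.cos(np.radians(-2.9)),np.sin(np.radians(-2.9))])
p=np.array([.5466,-.3634]); robot.goto(np.r_[p,.16],Rh(ax)); p,ax=find('brush',p,zmin=.019)
pick(p,ax); robot.servo_line(np.r_[robot.read_position()[:2],.16],speed=.2)
ok=place('brush'); print(ok,robot.read_t())
if ok: release('brush'); press('brush'); print(robot.read_t())
```

```text
brush len 0.1091 grip w 0.0188 rear/front est 0.0004 pt [ 0.5466 -0.364 ] ang -2.9 npx 2475
picked w 19.640458954985075 F 30.0 [-1.4 -0.3 -0.7] [ 0.5465 -0.364   0.0039]
lift w 19.66936935219124 30.0
(0, 0) z 0.027 [-0.6  0.2 -0.8]
final z-floor -0.001 [-0.1 -0.2 -0.9] [0.5575 0.0562 0.0199] w 0.3013958019677967
True 65.0417
press z 0.039 [-0.2 -1.6  0.7] [0.5236 0.0578 0.0389]
72.875
```

The brush dropped on the way: the grip width fell to 0. Looking for it.

Run:
```python
from h import *
robot.servo_line(np.r_[robot.read_position()[:2],.3],speed=.25); robot.move_gripper(1)
robot.goto([.52,-.16,.36],Rh((1,0))); snap('wrist','lost'); print(robot.read_t())
```

```text
76.0583
```

View pics/lost.png

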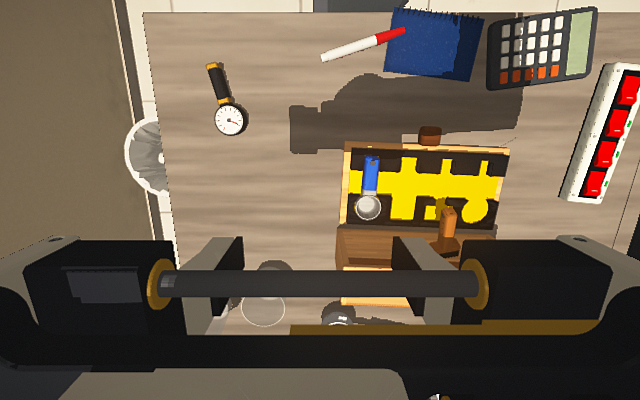

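The brush is lying out of its pocket: its grip is at (447,222) and its head is in the cabinet opening. Taking a closer look with depth.

Run:
```python
from h import *
robot.goto([.53,.05,.20],Rh(hx))
im,d,T=snap('wrist'); P=cloud('wrist',T,d)
cv2.imwrite('pics/lost2.png',cv2.resize(im[60:260,200:440,::-1],None,fx=3,fy=3))
hsv=cv2.cvtColor(im,cv2.COLOR_RGB2HSV); H_,S,V=[hsv[...,k].astype(int) for k in range(3)]
m=(H_>5)&(H_<20)&(S>130)&(d>0)&(P[...,0]>.57)&(P[...,0]<.70)&(P[...,2]>.025)&(P[...,1]>-.05)&(P[...,1]<.13)
c,l,st,ce=cv2.connectedComponentsWithStats(m.astype(np.uint8))
for k in range(1,c):
    if st[k,4]>50:
        q=P[l==k]; print(st[k],q.min(0).round(3),q.max(0).round(3))
        for x in np.arange(.57,.70,.01):
            w=q[(q[:,0]>=x)&(q[:,0]<x+.01)]
            if len(w)>5: print(x.round(3),'y',np.percentile(w[:,1],[2,98]).round(4),'z',np.percentile(w[:,2],[10,50,95]).round(4),len(w))
```

```text
[ 237  224  150   46 2915] [ 0.575 -0.05   0.025] [0.635 0.13  0.076]
0.57 y [-0.0485  0.043 ] z [0.0261 0.032  0.0345] 188
0.58 y [-0.0406  0.0966] z [0.0314 0.0336 0.0643] 605
0.59 y [-0.0402  0.0906] z [0.0327 0.0347 0.0751] 468
0.6 y [-0.0414  0.0905] z [0.0324 0.034  0.0736] 348
0.61 y [-0.0433  0.0951] z [0.0324 0.0339 0.0689] 377
0.62 y [-0.0349  0.1262] z [0.0278 0.0332 0.0346] 783
0.63 y [0.0366 0.1287] z [0.0327 0.0335 0.0347] 146
[320 297  41  13 286] [0.671 0.046 0.03 ] [0.697 0.098 0.043]
0.67 y [0.047  0.0886] z [0.0379 0.0413 0.0429] 136
0.68 y [0.0515 0.0963] z [0.0324 0.0347 0.0376] 123
0.69 y [0.0514 0.0834] z [0.031 0.032 0.034] 27
```

View pics/lost2.png

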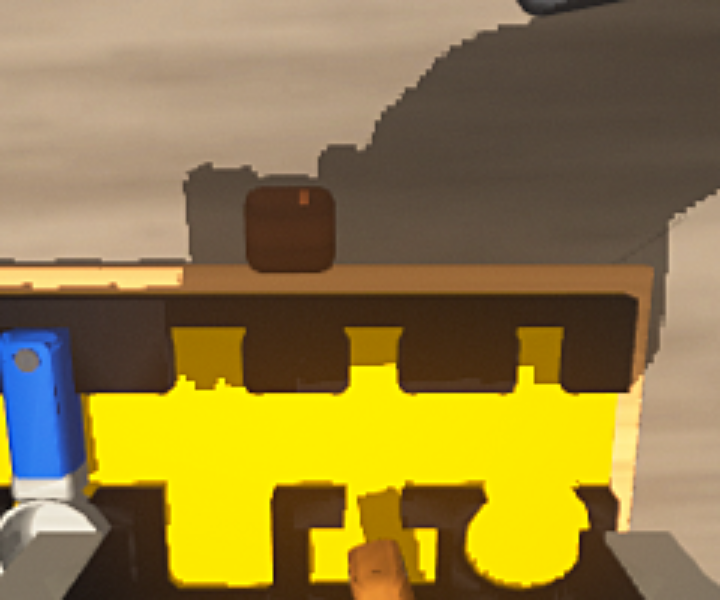

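Run:
```python
from h import *
robot.goto([.56,.06,.20],Rh(hx))
im,d,T=snap('wrist'); P=cloud('wrist',T,d)
m=(d>0)&(P[...,0]>.55)&(P[...,0]<.72)&(P[...,2]>.042)&(P[...,2]<.1)&(P[...,1]>-.0)&(P[...,1]<.11)
m=cv2.morphologyEx(m.astype(np.uint8),cv2.MORPH_OPEN,np.ones((3,3)))>0
q=P[m]
for x in np.arange(.57,.70,.008):
    w=q[(q[:,0]>=x)&(q[:,0]<x+.008)]
    if len(w)>5: print(x.round(3),'y',np.percentile(w[:,1],[3,97]).round(4),'z',np.percentile(w[:,2],[5,50,95]).round(4),len(w))
```

```text
0.586 y [0.0461 0.0642] z [0.0589 0.0665 0.0737] 198
0.594 y [0.046 0.066] z [0.0658 0.0741 0.0758] 146
0.602 y [0.0478 0.0674] z [0.0656 0.0712 0.0735] 114
0.61 y [0.0494 0.0692] z [0.0588 0.0673 0.0703] 111
0.618 y [0.0511 0.0711] z [0.0541 0.0641 0.0662] 102
0.626 y [0.0528 0.0721] z [0.0571 0.0604 0.0628] 98
0.634 y [0.0545 0.0743] z [0.0514 0.0568 0.0593] 92
0.642 y [0.0565 0.0754] z [0.0497 0.0534 0.0553] 85
0.65 y [0.0575 0.0767] z [0.0462 0.0498 0.0521] 77
0.658 y [0.0593 0.0777] z [0.0446 0.0472 0.0489] 27
0.698 y [0.0005 0.0271] z [0.0438 0.0573 0.0693] 152
```

```bash
cat >> h.py <<'E'
def Rt(head,t):
    h=np.array([head[0],head[1],0])/np.hypot(*head[:2]); c,s=np.cos(np.radians(t)),np.sin(np.radians(t))
    z=s*h-c*Z; x=-(c*h+s*Z); return np.c_[x,np.cross(z,x),z]
E
python3 - <<'E'
from h import *
a=np.radians(11); h=np.array([np.cos(a),np.sin(a),0]); R=Rt(h,20); g=np.array([.606,.0585,.060])+.007*R[:,2]
for t in (43,35,30):
    R2=Rt((1,0),t); print(t,robot.ik([.5,-.21,.15],R2) is not None, robot.ik([.5,-.21,.02],R2) is not None)
print(robot.ik(g,R) is not None)
robot.move_gripper(1)
robot.goto(g-.09*R[:,2],R); robot.servo_line(g,R,speed=.1); robot.move_gripper(0)
print('w',robot.read_grip_width()*88,robot.read_force().round(1))
p=robot.read_position(); robot.servo_line(p+.03*Z-.01*h,speed=.06); robot.servo_line(p+.04*Z-.10*h,speed=.1); print('w',robot.read_grip_width()*88,robot.read_t())
robot.servo_line(p+.12*Z-.10*h,speed=.15); snap('side','hold')
E
```

```text
43 True True
35 True True
30 True True
True
w 19.574285775096417 [ 0.2 -0.6  0.2]
w 19.56619384688632 82.2
```

Run:
```python
from h import *
R2=Rt((1,0),43)
robot.goto([.50,-.2,.17],R2); robot.servo_line([.50,-.2,.05],R2,speed=.15); f0=robot.read_force(); z,f=lower(np.array([.5,-.2]),R2,.03,.009,f0,4); print(z,f.round(1))
robot.move_gripper(1); p=robot.read_position(); robot.servo_line(p-.08*R2[:,2],speed=.15)
robot.goto([.53,-.2,.16],Rh((1,0))); p,a=find('brush',[.53,-.2],zmin=.019,pic='b3')
ang=np.degrees(np.arctan2(a[1],a[0])); print(ang,robot.read_t())
```

```text
0.00899999999999998 [ 0.4 -0.1  2.6]
brush len 0.1091 grip w 0.0192 rear/front est 0.0005 pt [ 0.5234 -0.2007] ang -0.7 npx 2541
-0.6959551218047231 94.4
```

Run:
```python
from h import *
a=np.radians(-.7); pick(np.array([.5234,-.2007]),np.array([np.cos(a),np.sin(a)]))
robot.goto(np.r_[POCK['brush'][:2],.12],Rh(hx)); w=robot.read_grip_width()*88; print(w)
if w>15:
    ok=place('brush'); print(ok,robot.read_t())
    if ok and robot.read_grip_width()*88>15: release('brush'); press('brush')
    robot.servo_line(np.r_[robot.read_position()[:2],.2],speed=.25); robot.move_gripper(1)
    robot.goto([.42,-.30,.2],Rh((.9,.4))); p,ax=find('gauge',[.42,-.30],zmin=.018,pic='g1'); print(robot.read_t())
```

```text
picked w 19.89775841707526 F 29.9 [ 0.   0.3 -0.9] [ 0.5234 -0.2007  0.004 ]
lift w 20.09919729989638 29.9
19.807588077629315
(0, 0) z 0.027 [-0.2  1.   0.3]
final z-floor -0.001 [-3.7  2.9 13.6] [0.5574 0.0562 0.0209] w 19.619197972784985
True 105.1333
press z 0.039 [-8.4  0.5 24.4] [0.5239 0.0579 0.041 ]
gauge len 0.1119 grip w 0.0178 rear/front est 0.0006 pt [ 0.4064 -0.3151] ang 14.7 npx 2169
116.0
```

Run:
```python
from h import *
p=np.array([.4064,-.3151]); a=np.radians(14.7); robot.goto(np.r_[p,.15],Rh((np.cos(a),np.sin(a)))); p,ax=find('gauge',p,zmin=.018)
pick(p,ax); robot.servo_line(np.r_[robot.read_position()[:2],.16],speed=.2)
robot.goto(np.r_[POCK['gauge'][:2],.12],Rh(hx)); w=robot.read_grip_width()*88; print(w,robot.read_t())
if w>12:
    ok=place('gauge'); w=robot.read_grip_width()*88; print(ok,w,robot.read_t())
    if ok and w>12:
        release('gauge',.48); press('gauge'); robot.move_gripper(1)
        robot.servo_line([.46,.02,.22],Rh(hx),speed=.25); im,d,T=snap('wrist','full'); P=cloud('wrist',T,d); print(robot.read_t())
        for k in ('gauge','brush','scoop'):
            for s in (-.038,-.02,0,.012):
                q=POCK[k][:2]+s*hx[:2]; m=(np.hypot(P[...,0]-q[0],P[...,1]-q[1])<.004)&(d>0); print(k,s,np.median(P[...,2][m]).round(4),end='; ')
```

```text
gauge len 0.1114 grip w 0.0172 rear/front est 0.0008 pt [ 0.4057 -0.315 ] ang 14.9 npx 2764
picked w 17.88647682606539 F 30.0 [ 0.7 -0.  -0.4] [ 0.4057 -0.315   0.004 ]
lift w 17.577046737245222 30.0
17.492864411929993 121.825
(0, 0) z 0.027 [-2.6 -0.9  0.4]
final z-floor -0.001 [-8.7  0.8 14.2] [0.5605 0.1202 0.0209] w 17.74962509653947
True 17.74962509653947 128.1833
press z 0.039 [-8.7 -0.4 24.3] [0.5268 0.1219 0.041 ]
137.875
gauge -0.038 0.042; gauge -0.02 nan; gauge 0 nan; gauge 0.012 nan; brush -0.038 0.0418; brush -0.02 0.0416; brush 0 0.0417; brush 0.012 0.0415; scoop -0.038 0.0422; scoop -0.02 0.0417; scoop 0 0.0415; scoop 0.012 0.0419;
  return _methods._mean(a, axis=axis, dtype=dtype,
  ret = ret.dtype.type(ret / rcount)
```

```bash
ls pics
```

```text
b1.png
b3.png
door.png
full.png
g1.png
hold.png
lost.png
lost2.png
pock.png
s1.png
s2.png
scene0.png
side0.png
sw.png
sws.png
wrist0.png
```

View pics/full.png

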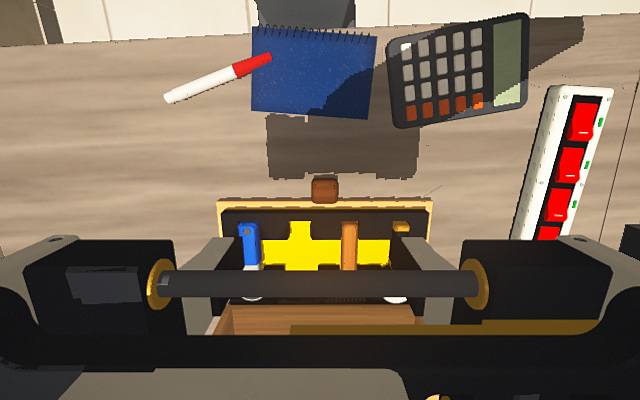

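All three tools are home: the grip tops read about 42 mm, which is level. The pull is at (325,190). Raising the door.

Run:
```python
from h import *
R=Rh(hx); p=pull(H,1.571); robot.goto(p+.06*Z,R); robot.servo_line(p-.008*Z,R,speed=.1); robot.move_gripper(0); print(robot.read_grip_width()*88,robot.read_force().round(1))
for th in np.r_[np.linspace(1.571,0,21)[1:],-.015]:
    robot.servo_line(pull(H,th)-.008*Z,R,speed=.07)
    print(round(th,2),robot.read_force().round(0).tolist(),round(robot.read_grip_width()*88,1),end=' ')
robot.dwell(.5); print(robot.read_position().round(4),robot.read_t())
robot.move_gripper(1); robot.servo_line(robot.read_position()+.12*Z,speed=.15)
robot.goto([.45,.15,.36],Rh((1,.0))); robot.dwell(.3)
im,d,T=snap('side'); cv2.imwrite('pics/end.png',im[:,:,::-1]); P=cloud('side',T,d)
hi=(d>0)&(P[...,2]>.163)&(P[...,2]<.2)&(P[...,0]>.6)&(P[...,0]<.75)&(abs(P[...,1])<.1); print(np.median(P[hi],0),P[hi].max(0)); print(robot.read_t())
im,d,T=snap('wrist','endw'); P=cloud('wrist',T,d)
dd=np.array([.9952,-.0975]); far=np.array([.4735,.322])+.105*dd
s=(P[...,:2]-far)@-dd; t=(P[...,:2]-far)@np.array([.0975,.9952]); m=(abs(t)<.008)&(d>0)
for a in range(10,205,5):
    q=P[...,2][m&(s>a/1000)&(s<=a/1000+.005)]; print(a,(np.median(q)*1000).round(1) if len(q) else None,end='; ')
```

```text
34.015145427613305 [-1.6  4.6 -0. ]
1.49 [0.0, 5.0, -3.0] 34.0 1.41 [-2.0, 6.0, -3.0] 34.2 1.34 [-1.0, 6.0, -4.0] 34.1 1.26 [-1.0, 5.0, -3.0] 33.8 1.18 [-0.0, 6.0, -2.0] 33.9 1.1 [-3.0, 6.0, -3.0] 34.0 1.02 [-2.0, 7.0, -2.0] 33.8 0.94 [-3.0, 7.0, -1.0] 33.7 0.86 [-3.0, 7.0, -0.0] 34.0 0.79 [-3.0, 7.0, 0.0] 33.8 0.71 [-4.0, 8.0, 1.0] 34.0 0.63 [-4.0, 7.0, 0.0] 34.0 0.55 [-4.0, 7.0, 1.0] 34.0 0.47 [-3.0, 7.0, 2.0] 33.8 0.39 [-3.0, 7.0, 1.0] 33.7 0.31 [-3.0, 6.0, 2.0] 33.5 0.24 [-2.0, 6.0, 3.0] 33.6 0.16 [-0.0, 5.0, 3.0] 33.8 0.08 [0.0, 6.0, 3.0] 33.7 0.0 [1.0, 4.0, 4.0] 33.7 -0.02 [-0.0, 5.0, 5.0] 34.2 [0.6518 0.0205 0.1612] 147.6667
[0.63857684 0.0327523  0.1798428 ] [0.6500359  0.0435199  0.18565121]
150.9833
10 35.3; 15 34.1; 20 31.5; 25 29.7; 30 30.0; 35 29.8; 40 29.5; 45 27.7; 50 27.7; 55 34.1; 60 35.5; 65 33.0; 70 31.5; 75 29.5; 80 29.8; 85 29.3; 90 29.3; 95 27.9; 100 27.5; 105 34.2; 110 35.0; 115 33.5; 120 31.8; 125 29.7; 130 29.7; 135 29.8; 140 29.7; 145 27.6; 150 27.6; 155 34.2; 160 35.4; 165 33.2; 170 31.0; 175 29.5; 180 29.8; 185 29.4; 190 29.7; 195 27.6; 200 27.4;
```

View pics/end.png

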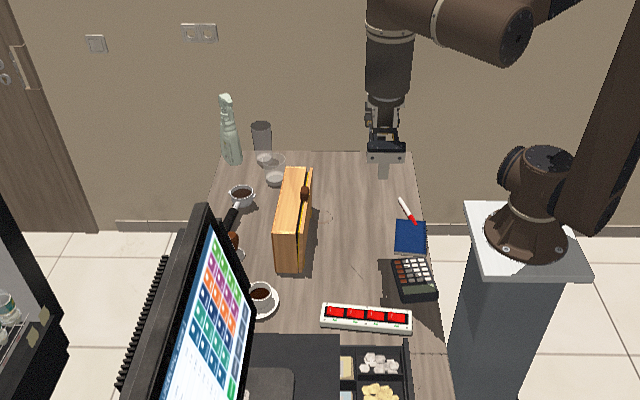

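View pics/endw.png

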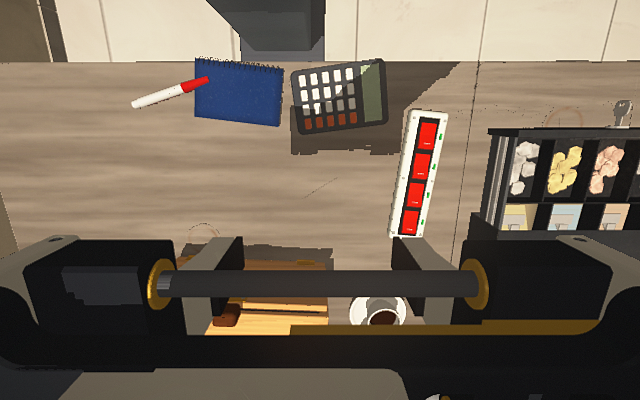

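All four rockers are off (near wings flat, far wings raised). The door is about 9 mm ajar, with a gap visible at (306,200), so I'm pushing it shut with closed fingers.

Run:
```python
from h import *
R=Rh(hx); robot.move_gripper(0); b=pull(H,0); y0=b-.075*hx; robot.goto(np.r_[y0[:2],.25],R); robot.servo_line(np.r_[y0[:2],.165],R,speed=.15); robot.dwell(.2); f0=robot.read_force()
s=-.04
while s<-.008:
    s+=.002; robot.servo_line(np.r_[(b+s*hx)[:2],.165],R,speed=.03); f=(robot.read_force()-f0)@hx; print(round(s,3),f.round(1),robot.read_position()[0].round(4),end='; ')
    if f<-25: break
robot.dwell(.3); robot.servo_line(np.r_[y0[:2],.165],R,speed=.1); robot.servo_line(np.r_[y0[:2],.3],R,speed=.2)
robot.goto([.45,.15,.36],Rh((1,.0))); robot.dwell(.3)
im,d,T=snap('side'); P=cloud('side',T,d); cv2.imwrite('pics/end2.png',cv2.resize(im[130:290,200:360,::-1],None,fx=3.5,fy=3.5))
hi=(d>0)&(P[...,2]>.163)&(P[...,2]<.2)&(P[...,0]>.6)&(P[...,0]<.75)&(abs(P[...,1])<.1); print(np.median(P[hi],0),P[hi].max(0)); print(robot.read_t())
```

```text
-0.038 -0.3 0.6109; -0.036 -0.8 0.6131; -0.034 -1.8 0.6152; -0.032 -1.1 0.6171; -0.03 -1.3 0.619; -0.028 -1.2 0.6211; -0.026 -1.3 0.6232; -0.024 -1.1 0.6253; -0.022 -0.9 0.6272; -0.02 -6.4 0.6279; -0.018 -14.5 0.628; -0.016 -22.3 0.628; -0.014 -28.8 0.6281; [0.64719657 0.03267152 0.17986303] [0.65897073 0.04066785 0.18773553]
161.6083
```

View pics/end2.png

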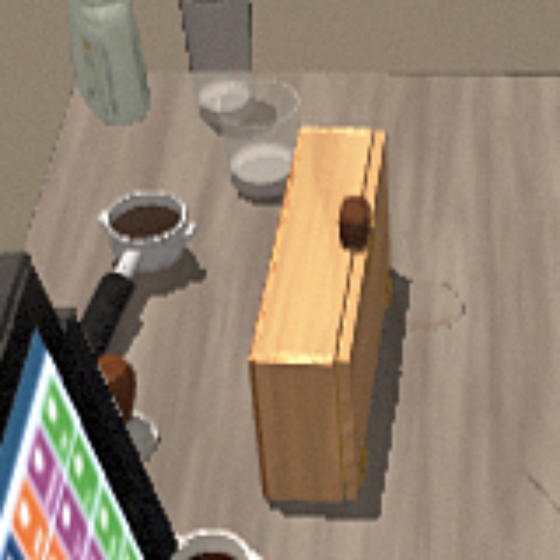

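The door is flush, its pull is back at x = 0.647 as at the start, and the push met a hard stop.

```bash
python3 -c "
from rig import robot
print(robot.job_done())"
```

```text
the job is handed in; nothing more can be done
None
```

The job is handed in at about 162 s: all four rockers are off, the scoop, brush and gauge are pressed home (there was no meter), the door is shut against its stop, and I left the cup and glass alone.

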